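# Count along the rail and push the tin into the third gap

### The job

On the cart's top tier, start at the rack's green end and run a fingertip along the wooden rail above the rack's back, keeping it lightly pressed down, from the first gap over the bumps to the third gap. Then push the aluminium tin along the tier with the fingertips and into that third gap, counted from the green end, until it is fully home against the back. Push it only, never lift, tip or carry it, and leave the jar, cup, coaster and scoop where they are.

Things in the scene. Friction and masses are not known exactly. Their poses are not given: they have to be found in the camera images.
- cart: slim rolling cart; origin at the middle of its pale blue top tier's flat floor (world z = 0, level), z up. The tier is 360 mm (x) by 660 mm (y) with a 14 mm high rim. It does not move.
- rack: white divider rack fixed on the top tier, 392 mm long along its y; origin at the middle of its underside, on the tier's floor. Six equal bays (gaps) side by side, centres at y = +160, +96, +32, -32, -96, -160 mm, each 56 mm wide clear between 8 mm thick, 42 mm high dividers; open at the top and towards -x, the tier's floor is their floor.
- rack_front (a point): middle of the line of the dividers' rounded front ends, at rack x = -20 mm on the tier's floor. The bays are 44 mm deep: the back wall's face is at rack x = +24 mm, so the tin fully home (touching the back wall) has its centre at rack x = 0 and sticks out 4 mm past the dividers.
- rail (a joint): how far the counting rail is pressed down, m: 0 up, 0.010 at its stop. The rail is one 20 mm wide bar along the rack's y over the back wall, middle line at rack x = +34 mm, top face 62 mm above the tier's floor when up. It moves straight down on springs: gives from about 2 N, then 0.5 N per mm, and springs back. Pressing it about 5 mm is right.
- rail_a: rail stretch of the bay at rack y = +160 mm: the flat stretch of pale wooden rail behind that bay, 64 mm long along the rack's y, 20 mm wide; origin at the middle of its top face. Touching it counts as touching that gap.
- rail_b: rail stretch of the bay at rack y = +96 mm: as rail_a.
- rail_c: rail stretch of the bay at rack y = +32 mm: as rail_a.
- rail_d: rail stretch of the bay at rack y = -32 mm: as rail_a.
- rail_e: rail stretch of the bay at rack y = -96 mm: as rail_a.
- rail_f: rail stretch of the bay at rack y = -160 mm: as rail_a.
- bump_ab: dark, shallow roof-shaped bump on the rail at rack y = +128 mm, in line with the divider between two bays; 1.5 mm high, about 19 mm long along y, so 45 mm of flat rail lies between bumps; origin at its middle, level with the flat rail's top. A fingertip that slides along the rail at constant height rides over it, as the rail gives.
- bump_bc: dark, shallow roof-shaped bump on the rail at rack y = +64 mm, in line with the divider between two bays, as bump_ab.
- bump_cd: dark, shallow roof-shaped bump on the rail at rack y = +0 mm, in line with the divider between two bays, as bump_ab.
- bump_de: dark, shallow roof-shaped bump on the rail at rack y = -64 mm, in line with the divider between two bays, as bump_ab.
- bump_ef: dark, shallow roof-shaped bump on the rail at rack y = -128 mm, in line with the divider between two bays, as bump_ab.
- green_end: green upright end block, 40 x 24 x 70 mm high, fixed beside one end of the rack (either +y or -y end, changes); origin under its centre. Counting starts at this end: the first gap is the bay next to it.
- white_end: the same block in white, at the other end of the rack.
- tin: round closed aluminium tin, 48 mm diameter, 40 mm high, about 0.12 kg, loose, standing on the tier's floor in front (-x side) of the rack; origin at the centre of its underside. It slides when pushed low down.
- jar: capped glass jar, 64 mm diameter, 85 mm high, loose bystander beyond one end of the rack; origin under its centre.
- cup: yellow silicone cup with lid, 70 mm diameter, 75 mm high, loose bystander beyond one end of the rack; origin under its centre.
- coaster: round bamboo coaster, 88 mm diameter, 9 mm thick, loose bystander lying behind (+x side of) the rack; origin under its centre.
- scoop: white plastic scoop, 117 mm long along its y, 60 mm wide, 28 mm high, loose bystander lying behind the rack; origin under its bowl-handle line, near the middle.
There are look-alikes about, which are no part of the job. Of the things shaped like the tin, the aluminium one is meant. Several things look just like the green_end: the one meant starts farthest from the robot's base.

How it is judged:
By the outcome, as a careful person would: the job done as asked, in the order asked, and still so for the second after the job is handed in, with the robot touching nothing.
It also fails if it takes over 67 s, if anything falls off the work surface, if the arm or the gripper's body presses on something with over 40 N, if the wrist force passes 120 N, or if a joint passes its speed limit or range.

### The arm

A 6-joint arm with a two-finger parallel gripper is mounted at the origin on the work surface. World frame = base frame: x ahead of the robot, y to its left, z up, the work surface at z = 0. Lengths are in m, angles in degrees, forces in N, time in s.
With the tool pointing down it reaches from about 0.35 to 0.875 m from the base axis. Payload 4.2 kg.
Tool frame: the origin (TCP) lies between the finger pads; the fingertips stand 19 mm ahead of it and the grasp point (between the pads) is the TCP; z points along the fingers, y is the line along which they close (so a half turn about z gives the same grasp; the last joint's range is limited). The gripper opens to 87 mm and grips with 3 to 60 N. Pads are 19 mm wide; open, the fingers measure 117 mm over their backs; the gripper's body (75 mm by 190 mm) begins 51 mm behind the grasp point.
Start: joints at [-54.912, 22.042, 0.453, 0, -68.411, -14.817], TCP at [0.217, -0.586, 0.242] pointing down, gripper open.
Joint ranges: [-179.83, 179.83], [-69.29, 118.12], [-61.27, 80.66], [-181.25, 117.63], [-171.15, -9.14], [-177.46, 177.46]. Speed limits (degrees/s): [159.86, 159.86, 180, 180, 180, 180].

### API

Orientations are given as a 3x3 rotation matrix whose columns are the frame's x, y, z axes.
In Python, from station import r gives the robot as it stands.
- The arm moves only by the tool drive_tool, never from a script. Its argument "steps" is one flat list of numbers, 7 for each row, row after row: the turn, a rotation vector about the tool's x, y, z in rad, then the shift along the tool's x, y, z in m, then the opening, from 0 (shut) to 1 (fully open). A call has 1 to 10 rows; each row shifts and turns the commanded pose from where the row before left it, along the tool's axes as they then stand; what a row does not reach is not made up. A row lasts 1/12 s, in which the tool goes at most 41.7 mm and 7.16 degrees, less where a joint would pass 70% of its speed; a pose out of reach is approached as far as the arm can. A call is refused whole if a number of a shift passes 0.0417 or a number of a turn 0.125, either way. A call with a gripper value outside its range is refused whole. The fingers move at their own pace and stop on an object; the grip force is fixed at half the most. Time passes only in rows, so rows that do not move let the fingers close. It gives the time, the measured TCP pose, the force, the opening and the grip force at its end, in the units of the state.
- r.sense(): the state, without advancing time (a new reading comes with each control period).
- r.capture(name): name is "side" or "top" or "wrist"; returns the picture (420x560x3 uint8, blue, green, red); there is no depth.
- r.camera_params(name): a dict with "camera_matrix" (3x3 intrinsics, pixels), "extrinsics" (4x4, takes a point from world to camera coordinates). Camera axes: x right, y down, z forward; pixel columns grow to the right and rows downward; lengths in m; the calibration is good to about 2 mm. A picture is of the moment at which its call begins: read the wrist's pose just before it. camera_params takes no time and is no camera call; for the wrist camera it gives the pose at the moment of the call.
- r.finish_job(): hands the job in; it is judged then, once.
The state is a dict: "time_s": time; "joints": joint angles; "joint_velocities": joint speeds; "effort": joint torques, N m; "tcp_pos": TCP position; "ee_rot": TCP orientation; "wrist_force": force on the tool from outside, world axes, zero at the start; "moment": the same for the moment, N m; "gripper_width": opening from 0.0 (shut) to 1.0 (fully open); "gripper_force": force on a finger pad.
Only numpy, scipy, OpenCV 4.12 (cv2) and the standard library are available. Lean on these libraries where they do the work, as an engineer would, in place of code of your own. Each camera call takes 0.05 s, during which the arm holds its last target. There are 200 camera calls.

## Working session

There is one attempt and no reset: what is moved stays moved. The work goes in short steps, Python scripts to look and compute and a tool call to move; the robot and the scene stay as the last step left them, time stands still between calls to the robot, and variables do not carry over. Pictures are saved under pics/ and viewed, at most 10 in all, crops included, and the job is handed in when it is done.

Besides the shell and the picture viewer there is one more tool, called as name(argument=value, ...) on one line, values as JSON. drive_tool: Moves the arm, as the interface text tells. Its arguments: {"type":"object","properties":{"steps":{"type":"array"}},"required":["steps"]}

```bash
mkdir -p pics; ls; python3 - <<'E'
from station import r
import cv2,numpy as np
s=r.sense();print(s)
for n in("side","top"):
    cv2.imwrite(f"pics/{n}0.png",r.capture(n));p=r.camera_params(n);print(n,p)
E
```

```text
pics
{'time_s': 0.0, 'joints': array([-5.49112872e+01,  2.20907559e+01,  3.79141923e-01, -2.90581413e-02,
       -6.84110048e+01, -1.48171302e+01]), 'joint_velocities': array([ 0.04246662, -0.03134468,  0.00830519, -0.00838935, -0.06876362,
       -0.01174743]), 'effort': array([-4.22237745e-04, -3.90666676e+01,  1.87402904e+01,  4.21997800e+00,
        1.09535680e-02, -1.87632600e-04]), 'tcp_pos': array([ 0.21637207, -0.58574784,  0.24045508]), 'ee_rot': array([[-9.38125665e-01, -3.46293984e-01, -8.44320000e-04],
       [-3.46295001e-01,  9.38123490e-01,  2.02221326e-03],
       [ 9.17961380e-05,  2.18947396e-03, -9.99997599e-01]]), 'wrist_force': array([-0.44941845, -0.38106831, -0.08317608]), 'moment': array([ 0.00553258,  0.01176258, -0.02851301]), 'gripper_force': 0.0, 'gripper_width': 0.9981839825693785}
side {'camera_matrix': array([[468.00387589,   0.        , 278.14414307],
       [  0.        , 468.00387589, 200.95432146],
       [  0.        ,   0.        ,   1.        ]]), 'extrinsics': array([[-0.7960198 , -0.60517549, -0.01072853,  0.41209431],
       [-0.2966639 ,  0.40554546, -0.86459436,  0.19339785],
       [ 0.52758223, -0.68505146, -0.50235594,  1.0167106 ],
       [ 0.        ,  0.        ,  0.        ,  1.        ]])}
top {'camera_matrix': array([[450.0106296 ,   0.        , 274.23013902],
       [  0.        , 450.0106296 , 206.10641853],
       [  0.        ,   0.        ,   1.        ]]), 'extrinsics': array([[-0.01848578, -0.99960327, -0.02125034,  0.05689228],
       [-0.99833158,  0.01961676, -0.05430692,  0.50327052],
       [ 0.05470224,  0.02021098, -0.99829814,  1.10038296],
       [ 0.        ,  0.        ,  0.        ,  1.        ]])}
```

View pics/top0.png

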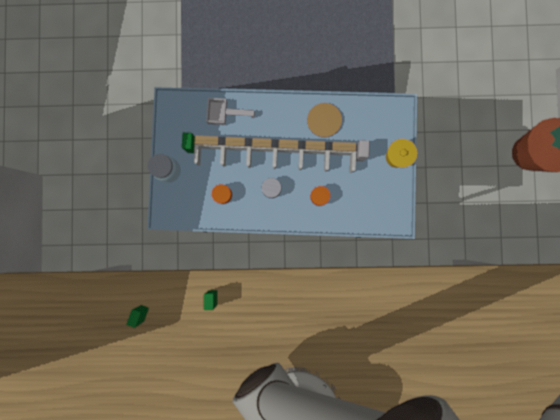

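View pics/side0.png

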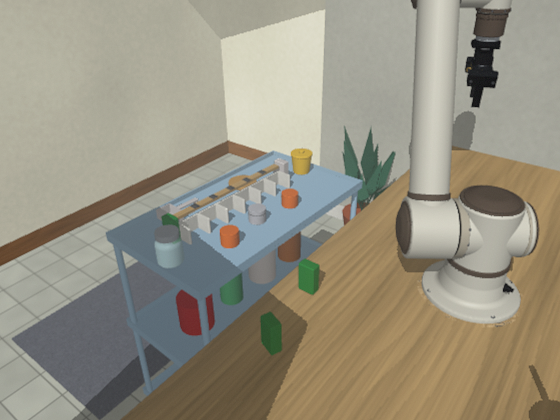

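The top view shows the green block at about (188,142), the rack running to the white block at (363,149) with its openings facing the robot, and the aluminium tin at (271,187) between the orange look-alikes at (222,194) and (320,196). The jar, cup, coaster and scoop are clear of the rack front. The side view agrees.

```bash
cat > h.py <<'E'
from station import r
import cv2,numpy as np
def ray(n,uv,z,p=None):
    p=p or r.camera_params(n);K=p["camera_matrix"];E=p["extrinsics"]
    R=E[:3,:3];c=-R.T@E[:3,3]
    d=R.T@np.linalg.inv(K)@np.array([uv[0],uv[1],1.])
    return c+d*(z-c[2])/d[2]
def blobs(m,lo=20):
    n,_,st,ce=cv2.connectedComponentsWithStats(m.astype(np.uint8))
    return [(st[i],ce[i]) for i in range(1,n) if st[i][4]>=lo]
E
python3 - <<'E'
from h import *
im=cv2.imread("pics/top0.png");hsv=cv2.cvtColor(im,cv2.COLOR_BGR2HSV)
H,S,V=[hsv[...,i].astype(int) for i in range(3)]
roi=np.zeros(H.shape,bool);roi[130:162,192:358]=1
wood=roi&(H>8)&(H<25)&(S>70)&(V>110)
for st,ce in blobs(wood,15): print("wood",st,ce.round(1),ray("top",ce,.062).round(4))
g=(H>45)&(H<80)&(S>120); 
for st,ce in blobs(g): print("green",st,ce.round(1),ray("top",ce,.07).round(4))
for (u0,u1,v0,v1) in((258,285,174,200),):
    m=np.zeros(H.shape,bool);m[v0:v1,u0:u1]=1
    m&=(S<60)&(V>90)
    for st,ce in blobs(m): print("tin",st,ce.round(1),ray("top",ce,.04).round(4),ray("top",ce,.02).round(4))
cv2.imwrite("pics/crop.png",cv2.resize(im[85:245,145:425],None,fx=2.8,fy=2.8,interpolation=cv2.INTER_CUBIC))
E
```

```text
wood [311 130  27   7 132] [324.  132.3] [ 0.6757 -0.0757  0.062 ]
wood [195 136  23   9 180] [206.  140.1] [0.6634 0.2069 0.062 ]
wood [225 138  20   8 144] [235.  141.4] [0.6587 0.1373 0.062 ]
wood [252 139  19   8 150] [261.  142.5] [0.6545 0.0751 0.062 ]
wood [279 140  19   9 148] [287.9 143.8] [0.65  0.011 0.062]
wood [306 141  19   9 149] [315.  145.1] [ 0.6455 -0.0536  0.062 ]
wood [333 142  23   9 181] [343.9 146.3] [ 0.6408 -0.1222  0.062 ]
green [182 133  12  20 205] [187.8 141.9] [0.6584 0.2492 0.07  ]
green [204 290  13  20 227] [210.  299.7] [0.2854 0.2001 0.07  ]
green [127 305  21  22 294] [137.  315.8] [0.2507 0.3717 0.07  ]
tin [258 174  27  26 652] [270.2 186.7] [0.5502 0.0557 0.04  ] [0.5522 0.0563 0.02  ]
```

View pics/crop.png

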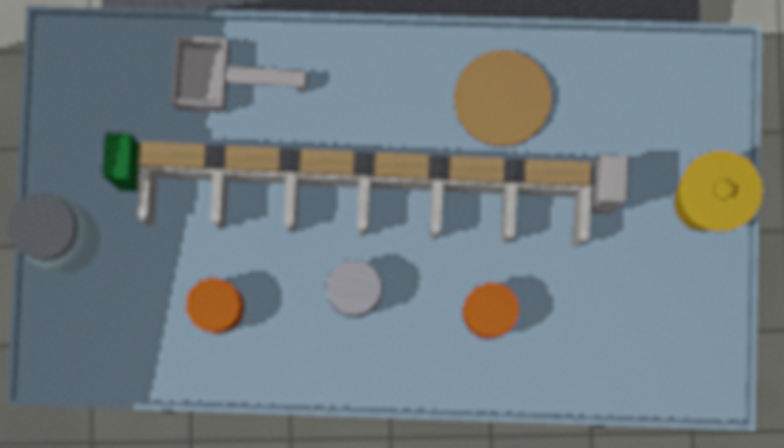

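drive_tool(steps=[0, 0, 0.106, 0, 0, 0, 0, 0, 0, 0.106, 0, 0, 0, 0, 0, 0, 0.106, 0, 0, 0, 0, 0, 0, 0.106, 0, 0, 0, 0])

```text
time_s: 0.43
tcp_pos: [0.2165, -0.586, 0.2409]
ee_rot: [[-0.997, 0.075, -0.0], [0.075, 0.997, 0.001], [0.001, 0.001, -1.0]]
wrist_force: [0.9, -0.1, 0.6]
gripper_width: 0.779
gripper_force: 0.0
```

drive_tool(steps=[0, 0, 0, -0.0133, 0.0348, 0, 0, 0, 0, 0, -0.0133, 0.0348, 0, 0, 0, 0, 0, -0.0133, 0.0348, 0, 0, 0, 0, 0, -0.0133, 0.0348, 0, 0, 0, 0, 0, -0.0133, 0.0348, 0, 0, 0, 0, 0, -0.0133, 0.0348, 0, 0, 0, 0, 0, -0.0133, 0.0348, 0, 0, 0, 0, 0, -0.0133, 0.0348, 0, 0, 0, 0, 0, -0.0133, 0.0348, 0, 0, 0, 0, 0, -0.0133, 0.0348, 0, 0])

```text
time_s: 1.27
tcp_pos: [0.3737, -0.2466, 0.2414]
ee_rot: [[-0.998, 0.07, -0.0], [0.07, 0.998, 0.0], [0.0, 0.0, -1.0]]
wrist_force: [0.3, 0.4, 0.2]
gripper_width: 0.044
gripper_force: 0.0
```

drive_tool(steps=[0, 0, 0, -0.0133, 0.0348, 0, 0, 0, 0, 0, -0.0133, 0.0348, 0, 0, 0, 0, 0, -0.0133, 0.0348, 0, 0, 0, 0, 0, -0.0133, 0.0348, 0, 0, 0, 0, 0, -0.0133, 0.0348, 0, 0, 0, 0, 0, -0.0133, 0.0348, 0, 0, 0, 0, 0, -0.0133, 0.0348, 0, 0, 0, 0, 0, -0.0133, 0.0348, 0, 0, 0, 0, 0, -0.0133, 0.0348, 0, 0, 0, 0, 0, 0, 0, 0, 0])

```text
time_s: 2.1
tcp_pos: [0.5174, 0.0602, 0.2408]
ee_rot: [[-0.998, 0.065, 0.001], [0.065, 0.998, 0.001], [-0.001, 0.001, -1.0]]
wrist_force: [0.4, -0.5, -0.0]
gripper_width: 0.001
gripper_force: 0.0
```

```bash
python3 - <<'E'
from h import *
s=r.sense();print(s["tcp_pos"],s["ee_rot"],s["time_s"],s["joints"])
p=r.camera_params("wrist");im=r.capture("wrist");np.savez("w0.npz",**p);cv2.imwrite("pics/w0.png",im);print(p)
E
```

```text
[0.51744735 0.06023665 0.24083793] [[-9.97862162e-01  6.53436865e-02  1.14399903e-03]
 [ 6.53443163e-02  9.97862640e-01  5.22069904e-04]
 [-1.10743992e-03  5.95707637e-04 -9.99999209e-01]] 2.1 [ 2.45035742e+01  1.18948245e+01 -1.41301909e+01 -3.67668443e-05
 -6.39029355e+01 -1.18250165e+02]
{'camera_matrix': array([[340.13749153,   0.        , 284.13916716],
       [  0.        , 340.13749153, 207.32264885],
       [  0.        ,   0.        ,   1.        ]]), 'extrinsics': array([[ 0.06525403,  0.99786794,  0.00122079, -0.09451378],
       [ 0.95856933, -0.06302401,  0.27779996, -0.52410206],
       [ 0.27728462, -0.01695736, -0.96063817,  0.24668251],
       [ 0.        ,  0.        ,  0.        ,  1.        ]])}
```

View pics/w0.png

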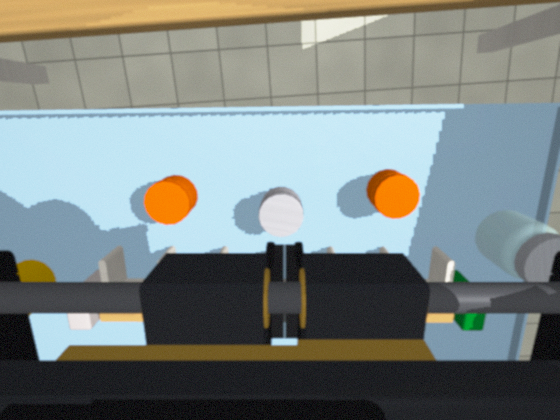

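drive_tool(steps=[0, 0, 0, -0.0275, 0.0068, 0, 0, 0, 0, 0, -0.0275, 0.0068, 0, 0, 0, 0, 0, -0.0275, 0.0068, 0, 0, 0, 0, 0, -0.0275, 0.0068, 0, 0, 0, 0, 0, -0.0275, 0.0068, 0, 0, 0, 0, 0, -0.0275, 0.0068, 0, 0, 0, 0, 0, -0.0275, 0.0068, 0, 0, 0, 0, 0, 0, 0, 0, 0, 0, 0, 0, 0, 0, 0, 0])

```text
time_s: 2.9
tcp_pos: [0.7104, 0.0886, 0.2393]
ee_rot: [[-0.997, 0.072, -0.003], [0.072, 0.997, -0.001], [0.003, -0.001, -1.0]]
wrist_force: [-0.8, -0.8, -1.1]
gripper_width: 0.007
gripper_force: 0.0
```

```bash
python3 - <<'E'
from h import *
s=r.sense();print(s["tcp_pos"],s["ee_rot"],s["time_s"])
p0=dict(np.load("w0.npz"))
im=cv2.imread("pics/w0.png");h=cv2.cvtColor(im,cv2.COLOR_BGR2HSV)
m=np.zeros(im.shape[:2],bool);m[180:245,245:315]=1;m&=(h[...,1]<25)&(h[...,2]>170)
for st,ce in blobs(m,100): print("tin w0",st,ce,ray("",ce,.04,p0))
p=r.camera_params("wrist");im=r.capture("wrist");np.savez("w1.npz",**p);cv2.imwrite("pics/w1.png",im)
E
```

```text
[0.71043597 0.08860732 0.23929965] [[-9.97427025e-01  7.16055206e-02 -3.46110792e-03]
 [ 7.16084493e-02  9.97432553e-01 -7.29634424e-04]
 [ 3.39997586e-03 -9.75601664e-04 -9.99993744e-01]] 2.9
tin w0 [ 259  189   44   48 1532] [281.08550914 214.31396867] [0.54651914 0.05569944 0.04      ]
```

View pics/w1.png

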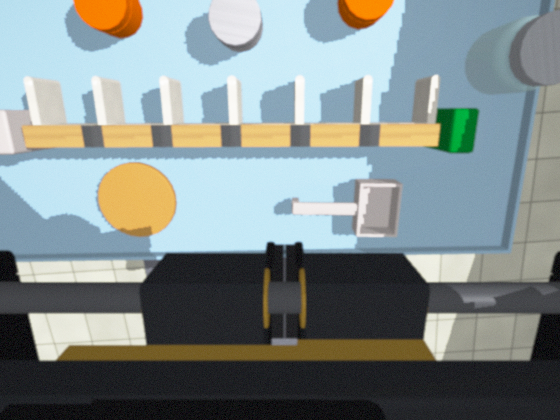

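The wrist view from behind shows the whole rail in one shot: bumps at columns 92, 160, 232, 301 and 368 near row 133, the green block at (457,130), and the tin at (235,20).

```bash
python3 - <<'E'
from h import *
p=dict(np.load("w1.npz"));im=cv2.imread("pics/w1.png");h=cv2.cvtColor(im,cv2.COLOR_BGR2HSV)
for c in(60,125,195,265,335,400): print(c,[(rr,*h[rr,c]) for rr in range(118,152,2)] if c in(195,) else "")
m=np.zeros(im.shape[:2],bool);m[115:155,20:445]=1;m&=(h[...,0]>8)&(h[...,0]<30)&(h[...,1]>60)&(h[...,2]>120)
B=sorted([(st,ce) for st,ce in blobs(m,100)],key=lambda b:b[0][0])
for st,ce in B: print(st,ce.round(1),"top edge",ray("",(ce[0],st[1]),.062,p).round(4),"bot",ray("",(ce[0],st[1]+st[3]),.062,p).round(4))
E=[((B[i][0][0]+B[i][0][2]+B[i+1][0][0])/2-.5) for i in range(len(B)-1)]
for e in E: print("bump",e,ray("",(e,130),.062,p).round(4))
m=np.zeros(im.shape[:2],bool);m[0:60,195:275]=1;m&=(h[...,1]<25)&(h[...,2]>170)
for st,ce in blobs(m,100): print("tin",st,ce.round(1),ray("",ce,.04,p).round(4))
s=r.sense();print(s["tcp_pos"])
E
```

```text
60 
125 
195 [(118, np.uint8(97), np.uint8(48), np.uint8(246)), (120, np.uint8(99), np.uint8(45), np.uint8(247)), (122, np.uint8(100), np.uint8(44), np.uint8(236)), (124, np.uint8(17), np.uint8(62), np.uint8(221)), (126, np.uint8(20), np.uint8(126), np.uint8(233)), (128, np.uint8(20), np.uint8(123), np.uint8(235)), (130, np.uint8(21), np.uint8(124), np.uint8(238)), (132, np.uint8(20), np.uint8(123), np.uint8(234)), (134, np.uint8(19), np.uint8(127), np.uint8(230)), (136, np.uint8(19), np.uint8(125), np.uint8(229)), (138, np.uint8(20), np.uint8(125), np.uint8(233)), (140, np.uint8(21), np.uint8(121), np.uint8(240)), (142, np.uint8(21), np.uint8(125), np.uint8(238)), (144, np.uint8(21), np.uint8(120), np.uint8(240)), (146, np.uint8(18), np.uint8(94), np.uint8(227)), (148, np.uint8(104), np.uint8(48), np.uint8(174)), (150, np.uint8(102), np.uint8(67), np.uint8(183))]
265 
335 
400 
[  22  125   63   23 1349] [ 52.6 135.7] top edge [ 0.6313 -0.1175  0.062 ] bot [ 0.6518 -0.1229  0.062 ]
[ 101  125   53   22 1104] [126.9 135.5] top edge [ 0.6361 -0.0498  0.062 ] bot [ 0.6558 -0.0537  0.062 ]
[ 171  124   51   23 1133] [196.3 135.2] top edge [0.6398 0.0135 0.062 ] bot [0.6604 0.0106 0.062 ]
[ 240  124   51   23 1155] [265.3 134.9] top edge [0.6443 0.0763 0.062 ] bot [0.665  0.0745 0.062 ]
[ 310  124   51   23 1149] [334.6 134.9] top edge [0.6488 0.1395 0.062 ] bot [0.6696 0.1388 0.062 ]
[ 378  123   63   24 1358] [409.3 134.4] top edge [0.6528 0.2075 0.062 ] bot [0.6746 0.2081 0.062 ]
bump 92.5 [ 0.6383 -0.0822  0.062 ]
bump 162.0 [ 0.6428 -0.0186  0.062 ]
bump 230.5 [0.6473 0.0441 0.062 ]
bump 300.0 [0.6519 0.1077 0.062 ]
bump 369.0 [0.6564 0.1708 0.062 ]
tin [ 209    0   53   45 2004] [234.6  20. ] [0.5521 0.0554 0.04  ]
[0.7097346  0.08857593 0.24027175]
```

drive_tool(steps=[0, 0, 0, 0.0108, 0.0222, 0, 0, 0, 0, 0, 0.0108, 0.0222, 0, 0, 0, 0, 0, 0.0108, 0.0222, 0.03, 0, 0, 0, 0, 0.0108, 0.0222, 0.04, 0, 0, 0, 0, 0.0108, 0.0222, 0.04, 0, 0, 0, 0, 0, 0, 0.03, 0, 0, 0, 0, 0, 0, 0, 0, 0, 0, 0, 0, 0, 0, 0])

```text
time_s: 3.62
tcp_pos: [0.6651, 0.198, 0.1103]
ee_rot: [[-0.998, 0.07, -0.003], [0.07, 0.998, -0.002], [0.002, -0.002, -1.0]]
wrist_force: [0.1, -0.5, 0.1]
gripper_width: 0.007
gripper_force: 0.0
```

```bash
cat > st.py <<'E'
from h import *
s=r.sense();C=np.array([.6184,.0462]);ex=np.array([.9975,-.0706]);ey=np.array([.0706,.9975])
d=s["tcp_pos"][:2]-C
print("t",round(s["time_s"],2),"rack x,y",(d@ex).round(4),(d@ey).round(4),"tipz",(s["tcp_pos"][2]-.019).round(4),"F",s["wrist_force"].round(1),"toolY deg",np.degrees(np.arctan2(s["ee_rot"][1,1],s["ee_rot"][0,1])).round(2),"tilt",s["ee_rot"][:2,2].round(4))
E
python3 st.py
```

```text
t 3.62 rack x,y 0.0358 0.1547 tipz 0.0913 F [ 0.1 -0.5  0.1] toolY deg 86.01 tilt [-0.0026 -0.0021]
```

drive_tool(steps=[0, 0, 0, 0.001, 0.003, 0.004, 0, 0, 0, 0, 0, 0, 0.004, 0, 0, 0, 0, 0, 0, 0.004, 0, 0, 0, 0, 0, 0, 0, 0, 0, 0, 0, 0, 0, 0, 0])

```text
time_s: 4.03
tcp_pos: [0.6659, 0.2016, 0.0992]
ee_rot: [[-0.997, 0.071, 0.001], [0.071, 0.997, 0.0], [-0.001, 0.0, -1.0]]
wrist_force: [0.7, 0.4, -0.4]
gripper_width: 0.007
gripper_force: 0.0
```

```bash
python3 st.py
```

```text
t 4.03 rack x,y 0.0364 0.1584 tipz 0.0802 F [ 0.7  0.4 -0.4] toolY deg 85.95 tilt [0.0007 0.0004]
```

drive_tool(steps=[0, 0, 0, 0.002, 0, 0.008, 0, 0, 0, 0, 0, 0, 0.006, 0, 0, 0, 0, 0, 0, 0.003, 0, 0, 0, 0, 0, 0, 0.002, 0, 0, 0, 0, 0, 0, 0.002, 0, 0, 0, 0, 0, 0, 0, 0, 0, 0, 0, 0, 0, 0, 0])

```text
time_s: 4.62
tcp_pos: [0.6632, 0.2019, 0.0779]
ee_rot: [[-0.998, 0.07, -0.001], [0.07, 0.998, -0.001], [0.001, -0.001, -1.0]]
wrist_force: [-1.6, -1.1, 3.9]
gripper_width: 0.003
gripper_force: 1.8
```

```bash
python3 st.py
```

```text
t 4.62 rack x,y 0.0337 0.1585 tipz 0.0589 F [-1.6 -1.1  3.9] toolY deg 85.98 tilt [-0.0009 -0.0006]
```

drive_tool(steps=[0, 0, 0, 0, 0, 0.001, 0, 0, 0, 0, 0, -0.003, 0, 0, 0, 0, 0, 0, -0.006, 0, 0, 0, 0, 0, 0, -0.006, 0, 0, 0, 0, 0, 0, -0.006, 0, 0, 0, 0, 0, 0, -0.006, 0, 0, 0, 0, 0, 0, -0.006, 0, 0])

```text
time_s: 5.2
tcp_pos: [0.6621, 0.169, 0.0773]
ee_rot: [[-0.998, 0.07, 0.002], [0.07, 0.998, 0.001], [-0.002, 0.001, -1.0]]
wrist_force: [1.3, 3.5, 5.2]
gripper_width: 0.005
gripper_force: 2.3
```

```bash
python3 st.py
```

```text
t 5.2 rack x,y 0.0349 0.1256 tipz 0.0583 F [1.3 3.5 5.2] toolY deg 85.99 tilt [0.0024 0.0012]
```

drive_tool(steps=[0, 0, 0, 0, -0.006, 0, 0, 0, 0, 0, 0, -0.006, 0, 0, 0, 0, 0, 0, -0.006, 0, 0, 0, 0, 0, 0, -0.006, 0, 0, 0, 0, 0, 0, -0.006, 0, 0, 0, 0, 0, 0, -0.006, 0, 0, 0, 0, 0, 0, -0.006, 0, 0, 0, 0, 0, 0, -0.006, 0, 0])

```text
time_s: 5.87
tcp_pos: [0.6579, 0.1208, 0.0766]
ee_rot: [[-0.998, 0.07, -0.0], [0.07, 0.998, 0.0], [0.0, 0.0, -1.0]]
wrist_force: [0.7, 4.8, 4.5]
gripper_width: 0.007
gripper_force: 2.5
```

```bash
python3 st.py
```

```text
t 5.87 rack x,y 0.0341 0.0772 tipz 0.0576 F [0.7 4.8 4.5] toolY deg 85.98 tilt [-0.      0.0001]
```

Steady at about 4.5 N. 45 mm remain.

drive_tool(steps=[0, 0, 0, 0, -0.006, 0, 0, 0, 0, 0, 0, -0.006, 0, 0, 0, 0, 0, 0, -0.006, 0, 0, 0, 0, 0, 0, -0.006, 0, 0, 0, 0, 0, 0, -0.006, 0, 0, 0, 0, 0, 0, -0.006, 0, 0, 0, 0, 0, 0, -0.006, 0, 0, 0, 0, 0, 0, -0.003, 0, 0, 0, 0, 0, 0, 0, 0, 0])

```text
time_s: 6.62
tcp_pos: [0.6544, 0.075, 0.0766]
ee_rot: [[-0.997, 0.071, -0.001], [0.071, 0.997, -0.001], [0.001, -0.001, -1.0]]
wrist_force: [1.3, -0.5, 3.8]
gripper_width: 0.005
gripper_force: 2.1
```

```bash
python3 st.py
```

```text
t 6.62 rack x,y 0.0339 0.0313 tipz 0.0576 F [ 1.3 -0.5  3.8] toolY deg 85.93 tilt [-0.001  -0.0011]
```

drive_tool(steps=[0, 0, 0, 0, 0, -0.01, 0, 0, 0, 0, 0, 0, -0.03, 0, 0, 0, 0, 0, 0, -0.04, 0.23, 0, 0, 0, 0.0267, -0.0118, 0, 0.23, 0, 0, 0, 0.0267, -0.0118, 0, 0.23, 0, 0, 0, 0.0267, -0.0118, 0, 0.23, 0, 0, 0, 0.0267, -0.0118, 0, 0.23, 0, 0, 0, 0.0267, -0.0118, 0, 0.23, 0, 0, -0.107, 0, 0, 0, 0.23, 0, 0, -0.107, 0, 0, 0, 0.23])

```text
time_s: 7.45
tcp_pos: [0.5144, 0.0256, 0.1564]
ee_rot: [[-0.989, -0.148, -0.004], [-0.148, 0.989, -0.001], [0.004, -0.001, -1.0]]
wrist_force: [0.9, 0.9, 0.5]
gripper_width: 0.232
gripper_force: 0.0
```

drive_tool(steps=[0, 0, -0.107, 0, 0, 0, 0.23, 0, 0, -0.107, 0, 0, 0, 0.23, 0, 0, -0.107, 0, 0, 0, 0.23, 0, 0, -0.107, 0, 0, 0, 0.23, 0, 0, -0.107, 0, 0, 0, 0.23, 0, 0, -0.107, 0, 0, 0, 0.23, 0, 0, 0, 0, 0, 0.03, 0.23, 0, 0, 0, 0, 0, 0.03, 0.23, 0, 0, 0, 0, 0, 0, 0.23])

```text
time_s: 8.2
tcp_pos: [0.5121, 0.0252, 0.0913]
ee_rot: [[-0.708, -0.706, -0.014], [-0.706, 0.708, -0.004], [0.013, 0.007, -1.0]]
wrist_force: [-1.7, -0.1, -0.9]
gripper_width: 0.23
gripper_force: 0.0
```

```bash
python3 st.py; python3 - <<'E'
from h import *
print(r.sense()["gripper_width"],r.sense()["joints"].round(0))
cv2.imwrite("pics/w2.png",r.capture("wrist"))
a=r.capture("side");cv2.imwrite("pics/s2.png",cv2.resize(a[120:300,90:390],None,fx=2.5,fy=2.5))
E
```

```text
t 8.2 rack x,y -0.1045 -0.0284 tipz 0.0723 F [-1.7 -0.1 -0.9] toolY deg 134.9 tilt [-0.0142 -0.0036]
0.22963024261238552 [ 21.  21. -26.  -0. -44. -66.]
```

View pics/s2.png

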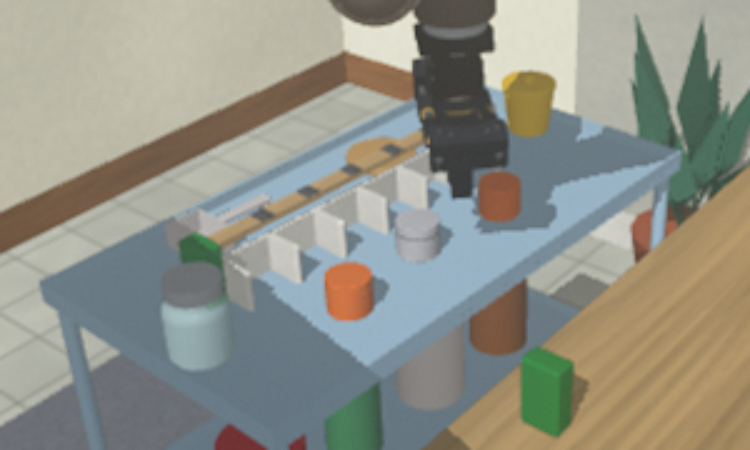

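The side view shows the tin untouched, the gripper above and behind it, and the orange look-alike well clear.

drive_tool(steps=[0, 0, 0, 0, 0, 0.02, 0.23, 0, 0, 0, 0, 0, 0.02, 0.23, 0, 0, 0, 0, 0, 0.014, 0.23, 0, 0, 0, 0, 0, 0, 0.23, 0, 0, 0, 0, 0, 0, 0.23])

```text
time_s: 8.72
tcp_pos: [0.5181, 0.027, 0.0438]
ee_rot: [[-0.706, -0.708, 0.001], [-0.708, 0.706, -0.0], [-0.0, -0.001, -1.0]]
wrist_force: [0.6, 0.1, 0.8]
gripper_width: 0.228
gripper_force: 0.0
```

```bash
python3 st.py
```

```text
t 8.72 rack x,y -0.0987 -0.0263 tipz 0.0248 F [0.6 0.1 0.8] toolY deg 135.06 tilt [ 0.0008 -0.0002]
```

drive_tool(steps=[0, 0, 0, 0, 0, 0.01, 0.23, 0, 0, 0, 0, 0, 0.004, 0.23, 0, 0, 0, 0, 0, 0, 0.23, 0, 0, 0, -0.005, 0, 0, 0.23, 0, 0, 0, -0.004, 0, 0, 0.23, 0, 0, 0, -0.004, 0, 0, 0.23, 0, 0, 0, -0.004, 0, 0, 0.23, 0, 0, 0, -0.004, 0, 0, 0.23])

```text
time_s: 9.38
tcp_pos: [0.5322, 0.0417, 0.0288]
ee_rot: [[-0.707, -0.707, -0.001], [-0.707, 0.707, -0.001], [0.001, 0.0, -1.0]]
wrist_force: [-1.9, -2.8, 1.1]
gripper_width: 0.229
gripper_force: 1.2
```

```bash
python3 st.py
```

```text
t 9.38 rack x,y -0.0857 -0.0106 tipz 0.0098 F [-1.9 -2.8  1.1] toolY deg 135.02 tilt [-0.0009 -0.0006]
```

drive_tool(steps=[0, 0, 0, -0.004, 0, 0, 0.23, 0, 0, 0, -0.004, 0, 0, 0.23, 0, 0, 0, -0.004, 0, 0, 0.23, 0, 0, 0, -0.004, 0, 0, 0.23, 0, 0, 0, -0.004, 0, 0, 0.23, 0, 0, 0, -0.004, 0, 0, 0.23, 0, 0, 0, 0, 0, 0, 0.23])

```text
time_s: 9.97
tcp_pos: [0.5503, 0.0596, 0.0286]
ee_rot: [[-0.706, -0.708, 0.002], [-0.708, 0.706, 0.001], [-0.002, -0.001, -1.0]]
wrist_force: [-0.5, -0.6, 0.4]
gripper_width: 0.231
gripper_force: 0.3
```

```bash
python3 st.py; python3 - <<'E'
from h import *
im=r.capture("wrist");p=r.camera_params("wrist");cv2.imwrite("pics/w3.png",im)
t=r.capture("top");cv2.imwrite("pics/w3b.png",np.vstack([im[100:330],cv2.resize(t[120:210,180:400],(560,229))]))
E
```

```text
t 9.97 rack x,y -0.0688 0.0085 tipz 0.0096 F [-0.5 -0.6  0.4] toolY deg 135.06 tilt [0.0016 0.0007]
```

View pics/w3b.png

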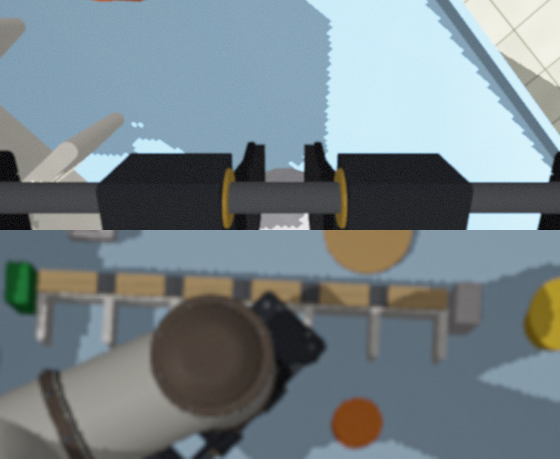

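drive_tool(steps=[0, 0, 0, 0.01, 0, 0, 0.23, 0, 0, 0, 0.015, 0, 0, 0.23, 0, 0, 0.107, 0, 0, 0, 0.23, 0, 0, 0.107, 0, 0, 0, 0.23, 0, 0, 0.107, 0, 0, 0, 0.23, 0, 0, 0.107, 0, 0, 0, 0.23, 0, 0, 0.107, 0, 0, 0, 0.23, 0, 0, 0.107, 0, 0, 0, 0.23, 0, 0, 0.107, 0, 0, 0, 0.23, 0, 0, 0.107, 0, 0, 0, 0.23])

```text
time_s: 10.9
tcp_pos: [0.5312, 0.0407, 0.0287]
ee_rot: [[-0.997, 0.076, 0.001], [0.076, 0.997, 0.0], [-0.001, 0.0, -1.0]]
wrist_force: [0.6, 0.0, -0.4]
gripper_width: 0.228
gripper_force: 0.0
```

drive_tool(steps=[0, 0, 0, 0.006, 0.012, 0, 0.23, 0, 0, 0, 0, 0.015, 0, 0.23, 0, 0, 0, 0, 0.015, 0, 0.23, 0, 0, 0, 0, 0, 0, 0.23, 0, 0, 0, 0, 0, 0, 0.23])

```text
time_s: 11.32
tcp_pos: [0.5283, 0.0836, 0.0287]
ee_rot: [[-0.998, 0.069, 0.0], [0.069, 0.998, 0.0], [-0.0, 0.0, -1.0]]
wrist_force: [0.1, -0.5, 0.1]
gripper_width: 0.231
gripper_force: 0.0
```

```bash
python3 st.py; python3 - <<'E'
from h import *
cv2.imwrite("pics/w4.png",r.capture("wrist"))
E
```

```text
t 11.32 rack x,y -0.0925 0.0309 tipz 0.0097 F [ 0.1 -0.5  0.1] toolY deg 86.03 tilt [0.0003 0.0003]
```

View pics/w4.png

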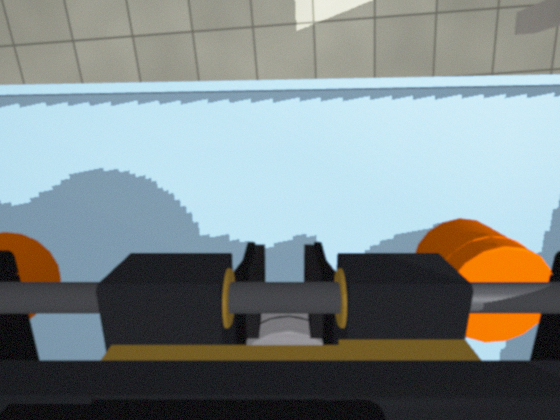

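The wrist view shows the tin centred between the two fingertips at column ~288, so I'll push it straight in.

drive_tool(steps=[0, 0, 0, -0.004, 0.001, 0, 0.23, 0, 0, 0, -0.004, 0, 0, 0.23, 0, 0, 0, -0.004, 0, 0, 0.23, 0, 0, 0, -0.004, 0, 0, 0.23, 0, 0, 0, -0.004, 0, 0, 0.23, 0, 0, 0, -0.004, 0, 0, 0.23, 0, 0, 0, -0.004, 0, 0, 0.23, 0, 0, 0, -0.004, 0, 0, 0.23])

```text
time_s: 12.03
tcp_pos: [0.5608, 0.082, 0.0285]
ee_rot: [[-0.998, 0.07, -0.0], [0.07, 0.998, -0.0], [0.0, -0.0, -1.0]]
wrist_force: [-1.7, -0.2, 0.9]
gripper_width: 0.23
gripper_force: 0.8
```

```bash
python3 st.py
```

```text
t 12.03 rack x,y -0.0599 0.0316 tipz 0.0095 F [-1.7 -0.2  0.9] toolY deg 85.97 tilt [-0.0003 -0.0001]
```

drive_tool(steps=[0, 0, 0, -0.004, 0, 0, 0.23, 0, 0, 0, -0.004, 0, 0, 0.23, 0, 0, 0, -0.004, 0, 0, 0.23, 0, 0, 0, -0.004, 0, 0, 0.23, 0, 0, 0, -0.004, 0, 0, 0.23, 0, 0, 0, -0.004, 0, 0, 0.23])

```text
time_s: 12.53
tcp_pos: [0.585, 0.0804, 0.0286]
ee_rot: [[-0.998, 0.07, 0.0], [0.07, 0.998, 0.0], [-0.0, 0.0, -1.0]]
wrist_force: [-0.7, 0.5, 0.5]
gripper_width: 0.23
gripper_force: 0.5
```

```bash
python3 st.py
```

```text
t 12.53 rack x,y -0.0358 0.0318 tipz 0.0096 F [-0.7  0.5  0.5] toolY deg 85.98 tilt [0.0001 0.    ]
```

drive_tool(steps=[0, 0, 0, -0.0015, 0, 0, 0.23, 0, 0, 0, -0.0015, 0, 0, 0.23, 0, 0, 0, -0.001, 0, 0, 0.23, 0, 0, 0, 0, 0, 0, 0.23])

```text
time_s: 12.87
tcp_pos: [0.5887, 0.0802, 0.0286]
ee_rot: [[-0.998, 0.07, 0.0], [0.07, 0.998, 0.0], [-0.0, 0.0, -1.0]]
wrist_force: [-0.5, 0.3, -0.1]
gripper_width: 0.229
gripper_force: 0.2
```

```bash
python3 st.py
```

```text
t 12.87 rack x,y -0.0321 0.0318 tipz 0.0096 F [-0.5  0.3 -0.1] toolY deg 85.98 tilt [0.0003 0.0001]
```

drive_tool(steps=[0, 0, 0, -0.001, 0, 0, 0.23, 0, 0, 0, -0.001, 0, 0, 0.23, 0, 0, 0, 0, 0, 0, 0.23])

```text
time_s: 13.12
tcp_pos: [0.5907, 0.0801, 0.0287]
ee_rot: [[-0.998, 0.07, 0.0], [0.07, 0.998, 0.0], [-0.0, 0.0, -1.0]]
wrist_force: [-1.5, 0.7, 0.1]
gripper_width: 0.224
gripper_force: 0.3
```

```bash
python3 st.py
```

```text
t 13.12 rack x,y -0.0301 0.0318 tipz 0.0097 F [-1.5  0.7  0.1] toolY deg 85.98 tilt [0.0003 0.    ]
```

drive_tool(steps=[0, 0, 0, -0.001, 0, 0, 0.23, 0, 0, 0, -0.001, 0, 0, 0.23, 0, 0, 0, 0, 0, 0, 0.23])

```text
time_s: 13.37
tcp_pos: [0.5912, 0.0798, 0.0285]
ee_rot: [[-0.998, 0.07, -0.003], [0.07, 0.998, -0.0], [0.003, -0.001, -1.0]]
wrist_force: [-4.4, 0.4, 2.8]
gripper_width: 0.228
gripper_force: 2.4
```

```bash
python3 st.py
```

```text
t 13.37 rack x,y -0.0295 0.0316 tipz 0.0095 F [-4.4  0.4  2.8] toolY deg 85.96 tilt [-0.003  -0.0005]
```

drive_tool(steps=[0, 0, 0, -0.0015, 0, 0, 0.23, 0, 0, 0, 0, 0, 0, 0.23])

```text
time_s: 13.53
tcp_pos: [0.5913, 0.0797, 0.0285]
ee_rot: [[-0.997, 0.071, -0.006], [0.071, 0.998, -0.001], [0.006, -0.001, -1.0]]
wrist_force: [-7.6, 3.5, 4.6]
gripper_width: 0.232
gripper_force: 4.2
```

```bash
python3 st.py
```

```text
t 13.53 rack x,y -0.0294 0.0315 tipz 0.0095 F [-7.6  3.5  4.6] toolY deg 85.95 tilt [-0.006  -0.0009]
```

Stopped firmly. Now I'll back straight off, lift, and move away to look.

drive_tool(steps=[0, 0, 0, 0.005, 0, 0, 0.23, 0, 0, 0, 0.01, 0, 0, 0.23, 0, 0, 0, 0.015, 0, 0, 0.23, 0, 0, 0, 0.005, 0, -0.02, 0.23, 0, 0, 0, 0, 0, -0.04, 0.23, 0, 0, 0, 0, 0, -0.04, 0.23, 0, 0, 0, 0, 0, -0.04, 0.23, 0, 0, 0, 0, 0, -0.04, 0.23, 0, 0, 0, 0.01, -0.035, 0, 0.23, 0, 0, 0, 0.01, -0.035, 0, 0.23])

```text
time_s: 14.37
tcp_pos: [0.5366, 0.0147, 0.2123]
ee_rot: [[-0.998, 0.067, 0.01], [0.067, 0.998, 0.002], [-0.01, 0.003, -1.0]]
wrist_force: [-0.1, -0.7, -0.6]
gripper_width: 0.227
gripper_force: 0.0
```

drive_tool(steps=[0, 0, 0, 0.01, -0.035, 0, 0.23, 0, 0, 0, 0.01, -0.035, 0, 0.23, 0, 0, 0, 0.01, -0.035, 0, 0.23, 0, 0, 0, 0.01, -0.035, 0, 0.23, 0, 0, 0, 0.01, -0.035, 0, 0.23, 0, 0, 0, 0.01, -0.035, 0, 0.23, 0, 0, 0, 0.01, -0.035, 0, 0.23, 0, 0, 0, 0.01, -0.035, 0, 0.23, 0, 0, 0, 0.01, -0.035, 0, 0.23, 0, 0, 0, 0, 0, 0, 0.23])

```text
time_s: 15.2
tcp_pos: [0.4208, -0.2987, 0.2089]
ee_rot: [[-0.997, 0.076, 0.001], [0.076, 0.997, -0.002], [-0.001, -0.002, -1.0]]
wrist_force: [0.6, 0.2, 1.1]
gripper_width: 0.23
gripper_force: 0.0
```

```bash
python3 st.py; python3 - <<'E'
from h import *
im=r.capture("top");cv2.imwrite("pics/t5.png",cv2.resize(im[85:245,145:425],None,fx=2.8,fy=2.8,interpolation=cv2.INTER_CUBIC))
b=im[85:245,145:425].astype(int)
E
```

```text
t 15.2 rack x,y -0.1728 -0.358 tipz 0.1899 F [0.6 0.2 1.1] toolY deg 85.65 tilt [ 0.0013 -0.0019]
```

View pics/t5.png

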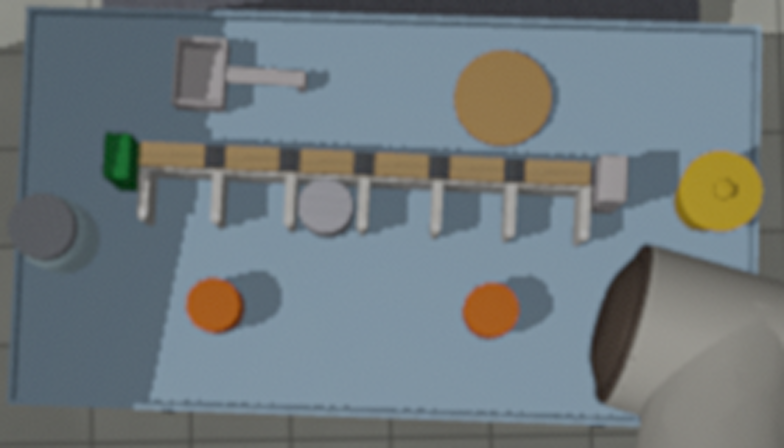

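The tin sits in the third bay, at crop position (325,206), against the back wall. Everything else is where it was, so I'm handing in.

```bash
python3 - <<'E'
from h import *
print(ray("top",(145+325/2.8,85+206/2.8),.04), "expected home", np.array([.6184,.0462])+.032*np.array([.0706,.9975]))
print(r.finish_job())
E
```

```text
[0.61939462 0.07666728 0.04      ] expected home [0.6206592 0.07812  ]
the job is handed in; nothing more can be done
None
```

The fingertip run along the rail went from the first gap to the third at about 4–5 N, and the aluminium tin was then pushed fully home in the third gap from the green end. The final picture puts it within 2 mm of its home position, with nothing else moved.

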